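# Unlatch and tilt out the bin under the tiled counter

## Task

Open the white tilt-out bin under the orange-tiled counter: push the red release button so that the black T-handle pops up, then turn the handle clockwise (seen from above) until it comes up against its stop, gently, without forcing it against the stop or tugging at the bin while it is still latched. Then tilt the bin out towards the robot as far as it goes and let go, leaving the jug, canister, saucers, spoon rest and glass where they stand.

Things in the scene. Friction and masses are not known exactly. Their poses are not given: they have to be found in the camera images.
- button_top (a point): centre of the top of the round red release button, 24 across (mm), standing 10 proud of the bin's white top ledge (200 above the work surface, flush with the tiles). It goes straight down 8 against a spring, 1.6 N at first, 6 N at the bottom; the T-handle is let go by 7 of travel. It lies in line with the T-handle's bar, 85 from the turning axis along the counter's -y
- t_bar (a point): centre, half-way up, of the black T-handle's bar (80 x 12 x 14 high, mm), on its turning axis. The bar lies along this frame's y; z is up the shaft. At first it is sunk in a 20 wide recess, its top flush with the ledge, and cannot be gripped; once released a spring lifts it 24 within 0.5 s, its underside then 10 above the ledge, and it can be pinched from above across its width
- t_lift (a joint): how far the T-handle has popped up, m: 0 sunk, 0.024 fully out
- t_turn (a joint): turn of the T-handle, rad: 0 at first (bar along the counter's y), growing clockwise; friction 0.15 N m, stays where left. A hidden stop, at 0.94 to 1.57 rad and different each time, ends the turn; the latch is free only in the last 0.07 rad before it, so turn until the moment rises. The stop has a stiff rubber buffer: a rise of 0.15 N m means it is reached; 0.4 N m above friction breaks it
- bin (a joint): tilt of the bin, rad: 0 shut, growing as its top comes out towards the robot (the counter's -x), 0.32 at its end stop. Unlatched it takes about 8 N at the T-handle, and it stays where it is left. The popped and turned T-handle serves to pull it. Latched it gives less than 0.02 rad
- bin_hinge (a point): middle of the bin's hinge line, low at the front, 180 below the ledge's top and 42 nearer the robot than the T-handle's turning axis; fixed to the counter. x points away from the robot into the counter, y along the hinge line, z up
- counter: the raised counter with orange tiles, 800 wide, 300 deep, 200 high, fixed; origin on the work surface under the middle of its front edge, x into the counter, y along its front. The bin is in the middle, 276 wide; its ledge reaches from the front edge to 100 behind it
- strike: the strike hidden in the counter, on the T-handle's axis 45 mm below the ledge's top: it carries the keeper that holds the latch tongue and the rubber-faced stop that ends the handle's turn (where they sit does not show in this pose). It breaks at more than 12 N, whether by forcing the handle at its stop or by pulling at the latched bin
- jug: brass-coloured aluminium jug, 190 high, 112 across, with a side handle reaching 85 from its axis; stands on the tiles; origin at the centre of its underside. Leave alone (mm)
- canister: lidded steel canister, 104 across, 154 high over its knob; origin at the centre of its underside. Leave alone (mm)
- saucer_a: blue ceramic saucer, 116 across, 16 high; origin at the centre of its underside. Leave alone (mm)
- saucer_b: white ceramic saucer, 116 across, 16 high; origin at the centre of its underside. Leave alone (mm)
- spoon_rest: wooden spoon rest, 110 x 70 x 18, with a spoon in it; origin at the centre of its underside. Leave alone (mm)
- tea_glass: green tea glass, 60 across, 85 high, on the work surface; origin at the centre of its underside. Leave alone (mm)

How it is judged:
By the outcome, as a careful person would: the job done as asked, in the order asked, and still so for the second after the job is handed in, with the robot touching nothing.
It also fails if it takes over 72 s, if anything falls off the work surface, if the arm or the gripper's body presses on something with over 40 N, if the wrist force passes 120 N, or if a joint passes its speed limit or range.

## Robot

A 7-joint arm with a two-finger parallel gripper is mounted at the origin on the work surface. World frame = base frame: x ahead of the robot, y to its left, z up, the work surface at z = 0. Lengths are in m, angles in rad, forces in N, time in s.
With the tool pointing down it reaches from about 0.35 to 0.9 m from the base axis. Payload 19.9 kg.
Tool frame: the origin (TCP) lies between the finger pads; the fingertips stand 19 mm ahead of it and the grasp point (between the pads) is the TCP; z points along the fingers, y is the line along which they close (so a half turn about z gives the same grasp; the last joint's range is limited). The gripper opens to 94 mm and grips with 3 to 60 N. Pads are 16 mm wide; open, the fingers measure 119 mm over their backs; the gripper's body (75 mm by 177 mm) begins 78 mm behind the grasp point.
Start: joints at [-1.202, 0.417, -0.01, 1.614, 0.005, 1.111, -0.053], TCP at [0.249, 0.573, 0.191] pointing down, gripper open.
Joint ranges: [-2.81, 2.81], [-0.39, 2.02], [-1.27, 1.25], [0.06, 2.57], [-1.19, 4.33], [0.19, 2], [-2.82, 2.82]. Speed limits (rad/s): [1.89, 1.89, 2.39, 2.39, 3.01, 3.01, 3.01].

## Interface

Orientations are given as a 3x3 rotation matrix whose columns are the frame's x, y, z axes.
In Python, from rig import robot gives the robot as it stands. Calls block until the motion is done:
- robot.move_ptp(position, orientation): joint-space move of the TCP to a pose.
- robot.move_linear(position, velocity=0.15, frame=None, threshold=None): straight line of the TCP; frame=None keeps the orientation; velocity is the mean speed in m/s. With threshold (N) it stops when the force on the tool has changed by that much, and returns True; else False.
- robot.goto_joints(angles): joint-space move.
- robot.gripper_to(opening): finger opening in m; the grip force is fixed at half the most; returns when the fingers have stopped.
- robot.pause(seconds).
- robot.ik(position, orientation): joint angles nearest the present ones, or None.
- robot.get_state(): the state.
- robot.grab_frame(name): name is "scene" or "top" or "wrist"; returns the picture (384x512x3 uint8, red, green, blue); there is no depth.
- robot.camera_info(name): a dict with "fx", "fy", "cx", "cy" (pixels), "rvec" (rotation vector, rad) and "tvec" (3), from world to camera coordinates, as OpenCV has them. Camera axes: x right, y down, z forward; pixel columns grow to the right and rows downward; lengths in m; the calibration is good to about 2 mm. A picture is of the moment at which its call begins: read the wrist's pose just before it. camera_info takes no time and is no camera call; for the wrist camera it gives the pose at the moment of the call.
A pose or a line that the arm cannot do raises robot.PlanningError and nothing moves.
- robot.sign_off(): hands the job in; it is judged then, once.
The state is a dict: "time": time; "qpos": joint angles; "joint_vel": joint speeds; "effort": joint torques, N m; "ee_pos": TCP position; "tool_rot": TCP orientation; "force": force on the tool from outside, world axes, zero at the start; "moment": the same for the moment, N m; "opening": finger opening in m; "grasp_force": force on a finger pad.
Only numpy, scipy, OpenCV 4.12 (cv2) and the standard library are available. Lean on these libraries where they do the work, as an engineer would, in place of code of your own. Each camera call takes 0.05 s, during which the arm holds its last target. There are 200 camera calls.

## Working session

There is one attempt and no reset: what is moved stays moved. The work goes in short steps, each a Python script; the robot and the scene stay as the last script left them, time stands still between calls to the robot, and variables do not carry over. Pictures are saved under pics/ and viewed, at most 11 in all, crops included, and the job is handed in when it is done.

```bash
ls; mkdir -p pics
python3 - <<'E'
from rig import robot
import cv2,numpy as np
a=robot.grab_frame("scene");b=robot.grab_frame("top")
cv2.imwrite("pics/s.png",a[...,::-1]);cv2.imwrite("pics/t.png",b[...,::-1])
for n in("scene","top","wrist"):print(robot.camera_info(n))
s=robot.get_state();print(s["time"],s["tool_rot"],s["force"],s["moment"],s["opening"])
E
```

```text
pics
{'fx': 452.6330578912826, 'fy': 452.6330578912826, 'cx': 260.5898901978975, 'cy': 192.8169048291391, 'rvec': array([ 2.77895943, -0.54489912,  0.08814842]), 'tvec': array([-0.52715224,  0.21644567,  1.57436132])}
{'fx': 396.3992677352858, 'fy': 396.3992677352858, 'cx': 249.00757232433665, 'cy': 192.88071859906108, 'rvec': array([ 2.12311221, -2.11424671,  0.20064721]), 'tvec': array([-0.01318749,  0.57969526,  1.24604051])}
{'fx': 285.5058550831288, 'fy': 285.5058550831288, 'cx': 258.11227366265666, 'cy': 192.23200614050546, 'rvec': array([-2.44068093, -1.60135558, -0.2040833 ]), 'tvec': array([-0.62348667, -0.02689563,  0.39216508])}
0.1 [[-9.17208150e-01  3.98408174e-01 -3.69740403e-04]
 [ 3.98408339e-01  9.17207573e-01 -1.03118560e-03]
 [-7.17040742e-05 -1.09311950e-03 -9.99999400e-01]] [0.71931138 0.11704424 0.87150032] [0.03897311 0.01019717 0.04738776] 0.09407064913950597
```

View pics/s.png

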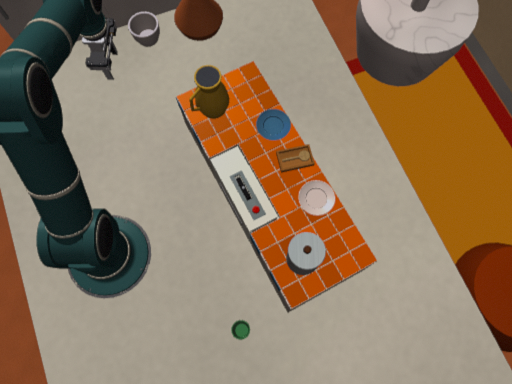

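View pics/t.png

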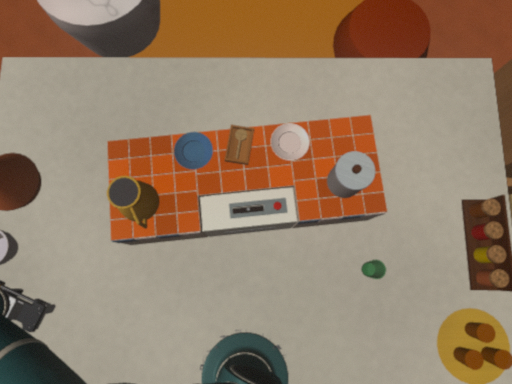

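The scene view shows the button at about (256,210) and the bar at (243,187). The top view shows the button at (278,206), the bar near (250,209), and the white ledge as a quad from (200,195) to (298,222).

```bash
cat > h.py <<'E'
from rig import robot
import cv2,numpy as np
def ray(ci,uv,z):
    R=cv2.Rodrigues(ci["rvec"])[0];c=-R.T@ci["tvec"]
    d=R.T@np.array([(uv[0]-ci["cx"])/ci["fx"],(uv[1]-ci["cy"])/ci["fy"],1])
    return c+d*(z-c[2])/d[2]
def blobs(m,amin=15):
    n,l,s,c=cv2.connectedComponentsWithStats(m.astype(np.uint8))
    return [(s[i,4],c[i],l==i) for i in range(1,n) if s[i,4]>=amin]
def red(a):
    a=a.astype(int);return (a[...,0]>130)&(a[...,1]<60)&(a[...,2]<80)
def white(a):
    h=cv2.cvtColor(a,cv2.COLOR_RGB2HSV);return (h[...,1]<30)&(h[...,2]>215)
def black(a): return a.max(2)<45
E
python3 - <<'E'
from h import *
for n,roi in(("scene",(200,140,290,240)),("top",(190,180,310,240))):
    a=robot.grab_frame(n);ci=robot.camera_info(n)
    for nm,f,z in(("red",red,.21),("white",white,.2),("black",black,.2)):
        m=f(a);k=np.zeros_like(m);k[roi[1]:roi[3],roi[0]:roi[2]]=1
        for A,c,mm in blobs(m&k):
            print(n,nm,A,c.round(1),ray(ci,c,z).round(4))
            if A>100 and nm!="red":
                bx=cv2.boxPoints(cv2.minAreaRect(np.argwhere(mm)[:,::-1].astype(np.float32)))
                print([ray(ci,p,z).round(3)[:2] for p in bx])
E
```

```text
scene red 31 [255.4 208.8] [ 0.5133 -0.0937  0.21  ]
scene black 80 [243.4 189. ] [ 0.5035 -0.0158  0.2   ]
top red 40 [277.  205.3] [ 0.5136 -0.0918  0.21  ]
```

```bash
cat >> h.py <<'E'
def R_of(th):  # tool down, tool y axis at heading th in world
    y=np.array([np.cos(th),np.sin(th),0]);z=np.array([0,0,-1.]);return np.c_[np.cross(y,z),y,z]
E
python3 - <<'E'
from h import *
for th in(.08,.08+np.pi):
  for d in(0,-.8,-1.6):
    q=robot.ik([.51,-.01,.22],R_of(th+d)); print(th,d,None if q is None else np.round(q,2))
p=robot.get_state()["ee_pos"]
robot.move_linear([.3,.5,.5],velocity=.3)
robot.move_ptp([.46,-.04,.42],R_of(.08+np.pi))
s=robot.get_state();ci=robot.camera_info("wrist");a=robot.grab_frame("wrist")
print(s["time"],s["qpos"].round(2) if hasattr(s["qpos"],'round') else s["qpos"],s["force"],s["moment"])
R=cv2.Rodrigues(ci["rvec"])[0];print("cam",-R.T@ci["tvec"],R[2])
np.save("w.npy",a);cv2.imwrite("pics/w1.png",a[...,::-1])
E
```

```text
0.08 0 [-0.58  0.21  0.62  1.88 -0.13  1.1   0.17]
0.08 -0.8 [-0.64  0.21  0.69  1.88 -0.15  1.1  -0.61]
0.08 -1.6 [-0.74  0.23  0.81  1.88 -0.19  1.1  -1.37]
3.221592653589793 0 [-0.94  0.31  1.09  1.89 -0.31  1.13 -2.8 ]
3.221592653589793 -0.8 [-0.37  0.19  0.37  1.87 -0.08  1.1   2.45]
3.221592653589793 -1.6 [-0.47  0.19  0.49  1.87 -0.1   1.1   1.68]Traceback (most recent call last):
  File "<stdin>", line 7, in <module>
rig.PlanningError: the arm cannot take that pose within its joint ranges
```

Run:
```python
from h import *
robot.move_ptp([.46,-.04,.42],R_of(.08))
s=robot.get_state();ci=robot.camera_info("wrist");a=robot.grab_frame("wrist")
print(s["time"],np.round(s["qpos"],2),s["force"],s["moment"])
R=cv2.Rodrigues(ci["rvec"])[0];print("cam",-R.T@ci["tvec"],R[2])
np.save("w.npy",a);cv2.imwrite("pics/w1.png",a[...,::-1])
for nm,f,z in(("red",red,.21),("white",white,.2),("black",black,.2)):
  for A,c,mm in blobs(f(a),80):
    print(nm,A,c.round(1),ray(ci,c,z).round(4))
    bx=cv2.boxPoints(cv2.minAreaRect(np.argwhere(mm)[:,::-1].astype(np.float32)))
    print([ray(ci,p,z).round(3)[:2] for p in bx])
```

```text
3.475 [-0.66 -0.05  0.65  1.65  0.03  1.53  0.08] [-0.12682757  0.21909057 -0.11526262] [-0.09773101  0.02437153  0.07573714]
cam [0.45420365 0.0339314  0.61494698] [ 0.01990148 -0.2541767  -0.96695302]
red 1453 [276.5  21.8] [0.4674 0.152  0.21  ]
[array([0.44 , 0.174]), array([0.489, 0.178]), array([0.495, 0.132]), array([0.443, 0.128])]
red 1164 [365.3  19.3] [0.579 0.164 0.21 ]
[array([0.561, 0.14 ]), array([0.554, 0.183]), array([0.606, 0.188]), array([0.615, 0.144])]
red 556 [455.3  85.3] [0.7126 0.0962 0.21  ]
[array([0.675, 0.09 ]), array([0.731, 0.122]), array([0.749, 0.099]), array([0.693, 0.066])]
red 710 [434.9 183.4] [ 0.7176 -0.0382  0.21  ]
[array([ 0.693, -0.054]), array([ 0.69 , -0.021]), array([ 0.747, -0.025]), array([ 0.751, -0.058])]
red 883 [350.4 211.4] [ 0.6022 -0.0907  0.21  ]
[array([ 0.568, -0.074]), array([ 0.623, -0.07 ]), array([ 0.634, -0.126]), array([ 0.576, -0.131])]
red 1039 [314.8 259.9] [ 0.5599 -0.1743  0.21  ]
[array([ 0.532, -0.148]), array([ 0.582, -0.144]), array([ 0.591, -0.2  ]), array([ 0.539, -0.204])]
red 120 [341.8 283.2] [ 0.6084 -0.21
[... 571 characters left out ...]
 0.0848 0.2   ]
[array([0.102, 0.075]), array([0.105, 0.094]), array([0.139, 0.097]), array([0.137, 0.078])]
black 8691 [ 45.7 126.5] [ 0.1547 -0.0039  0.2   ]
[array([0.102, 0.072]), array([0.241, 0.083]), array([ 0.233, -0.074]), array([ 0.079, -0.086])]
black 182 [392.6 133.5] [0.6466 0.027  0.2   ]
[array([ 0.638, -0.007]), array([0.649, 0.06 ]), array([0.654, 0.058]), array([ 0.644, -0.009])]
black 599 [289.8 148.8] [ 0.5031 -0.0067  0.2   ]
[array([0.49 , 0.034]), array([0.506, 0.035]), array([ 0.515, -0.049]), array([ 0.499, -0.05 ])]
black 37811 [245.4 322.9] [ 0.46   -0.3072  0.2   ]
[array([ 0.069, -0.152]), array([ 0.855, -0.087]), array([ 0.952, -0.396]), array([ 0.022, -0.473])]
```

View pics/w1.png

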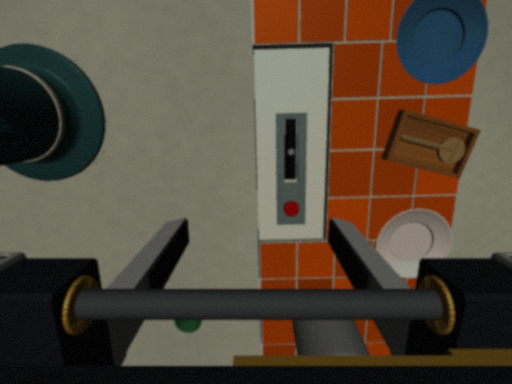

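The wrist view shows the bar centred at about (290,149), the button at about (291,208), and the white ledge spanning (254,45) to (327,240). The gripper does not hide any of them.

Run:
```python
from h import *
a=np.load("w.npy");ci=robot.camera_info("wrist")
h=cv2.cvtColor(a,cv2.COLOR_RGB2HSV)
roi=np.zeros(a.shape[:2],bool);roi[40:245,250:332]=1
print(a[208,291],a[20,276],a[60,290])
m=((h[...,0]>174)|(h[...,0]<3))&(h[...,1]>150)&roi
for A,c,_ in blobs(m):print("btn",A,c,ray(ci,c,.21))
m=(h[...,1]<60)&(h[...,2]>150)&roi
for A,c,mm in blobs(m,300):
  hull=cv2.convexHull(np.argwhere(mm)[:,::-1].astype(np.int32))
  ap=cv2.approxPolyDP(hull,8,True)[:,0]
  print("ledge",A,[(p,ray(ci,p,.2).round(4)[:2]) for p in ap])
```

```text
[111   7   0] [137  56   9] [153 158 142]
btn 174 [290.96551724 208.32183908] [ 0.51327494 -0.09329149  0.21      ]
ledge 7402 [(array([326,  49], dtype=int32), array([0.5364, 0.1281])), (array([320, 235], dtype=int32), array([ 0.5649, -0.1363])), (array([261, 235], dtype=int32), array([ 0.4729, -0.1439])), (array([256,  51], dtype=int32), array([0.444 , 0.1181]))]
```

Run:
```python
from h import *
th=.108;B=np.array([.5133,-.0930])
robot.gripper_to(0.0)
robot.move_ptp([*B,.26],R_of(th))
robot.pause(.2);f0=np.array(robot.get_state()["force"])
hit=robot.move_linear([*B,.2185],velocity=.02,threshold=6.3)
s=robot.get_state();print(hit,s["ee_pos"],np.array(s["force"])-f0)
robot.pause(.3);s=robot.get_state();print(s["ee_pos"],np.array(s["force"])-f0)
robot.move_linear([*B,.30],velocity=.15)
robot.move_ptp([.46,-.02,.36],R_of(th))
ci=robot.camera_info("wrist");a=robot.grab_frame("wrist");s=robot.get_state()
print(s["time"],s["opening"])
cv2.imwrite("pics/w2.png",a[...,::-1])
```

```text
False [ 0.51332641 -0.09297333  0.21855931] [ 0.12846285  0.15418205 -0.4627305 ]
[ 0.51331595 -0.09300001  0.218509  ] [-0.2100705   0.38207913  0.04032228]
9.6583 0.0005253355160146775
```

View pics/w2.png

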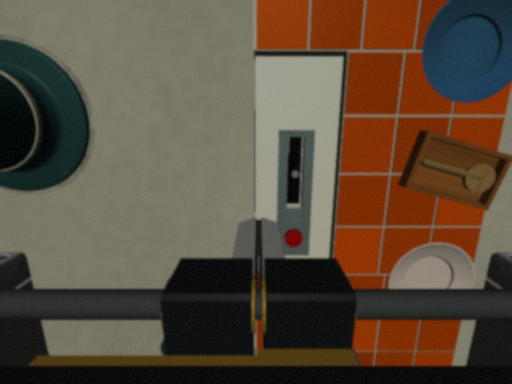

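The wrist view shows the bar at (295,171), still sunk, and the button at (293,238). The press met no force, so I'll triangulate the button height across all views.

Run:
```python
from h import *
def btn(a,box):
    h=cv2.cvtColor(a,cv2.COLOR_RGB2HSV);roi=np.zeros(a.shape[:2],bool);roi[box[1]:box[3],box[0]:box[2]]=1
    m=((h[...,0]>174)|(h[...,0]<3))&(h[...,1]>150)&roi
    return max(blobs(m,5),key=lambda t:t[0])[1]
rays=[]
def add(n,a,ci,box):
    c=btn(a,box);p=ray(ci,c,.21);R=cv2.Rodrigues(ci["rvec"])[0];o=-R.T@ci["tvec"];d=p-o;rays.append((o,d/np.linalg.norm(d)));print(n,c.round(1),p.round(4),(d/abs(d[2])).round(3))
for n,b in(("scene",(248,200,264,218)),("top",(268,198,288,214)),("wrist",(278,225,312,252))):
    ci=robot.camera_info(n);add(n,robot.grab_frame(n),ci,b)
# move so the view is from a quite different side, tips away from button
robot.move_ptp([.46,-.20,.36],R_of(.108))
ci=robot.camera_info("wrist");a=robot.grab_frame("wrist");cv2.imwrite("pics/w3.png",a[...,::-1])
add("wrist2",a,ci,(240,60,360,250))
A=sum(np.eye(3)-np.outer(d,d) for o,d in rays);b=sum((np.eye(3)-np.outer(d,d))@o for o,d in rays)
print(np.linalg.solve(A,b));s=robot.get_state();print(s["time"],s["ee_pos"])
```

```text
scene [255.4 209.2] [ 0.5128 -0.0948  0.21  ] [ 0.098  0.269 -1.   ]Traceback (most recent call last):
  File "<stdin>", line 10, in <module>
  File "<stdin>", line 8, in add
  File "<stdin>", line 5, in btn
ValueError: max() iterable argument is empty
```

```bash
cat >> h.py <<'E'
def btn(a,box):
    h=cv2.cvtColor(a,cv2.COLOR_RGB2HSV);roi=np.zeros(a.shape[:2],bool);roi[box[1]:box[3],box[0]:box[2]]=1
    m=((h[...,0]>174)|(h[...,0]<3))&(h[...,1]>150)&roi
    return max(blobs(m,5),key=lambda t:t[0])[1]
E
python3 - <<'E'
from h import *
rays=[]
def add(n,a,ci,box):
    c=btn(a,box);p=ray(ci,c,.21);R=cv2.Rodrigues(ci["rvec"])[0];o=-R.T@ci["tvec"];d=p-o;rays.append((o,d/np.linalg.norm(d)));print(n,c.round(1),p.round(4),(d/abs(d[2])).round(3))
for n,b in(("scene",(248,200,264,218)),("wrist",(278,225,312,252))):
    ci=robot.camera_info(n);add(n,robot.grab_frame(n),ci,b)
robot.move_ptp([.46,-.20,.36],R_of(.108))
ci=robot.camera_info("wrist");a=robot.grab_frame("wrist");cv2.imwrite("pics/w3.png",a[...,::-1])
try: add("wrist2",a,ci,(240,40,360,250))
except Exception as e: print(e)
A=sum(np.eye(3)-np.outer(d,d) for o,d in rays);b=sum((np.eye(3)-np.outer(d,d))@o for o,d in rays)
print(np.linalg.solve(A,b));s=robot.get_state();print(s["time"],s["ee_pos"])
E
```

```text
scene [255.3 209.2] [ 0.5127 -0.0948  0.21  ] [ 0.098  0.269 -1.   ]
wrist [293.7 236.7] [ 0.5134 -0.0929  0.21  ] [ 0.177 -0.421 -1.   ]
wrist2 [314.8  93.6] [ 0.5134 -0.0944  0.21  ] [ 0.177  0.095 -1.   ]
[ 0.51356621 -0.09405843  0.20736323]
10.6583 [ 0.4602714  -0.19915121  0.35971797]
```

View pics/w3.png

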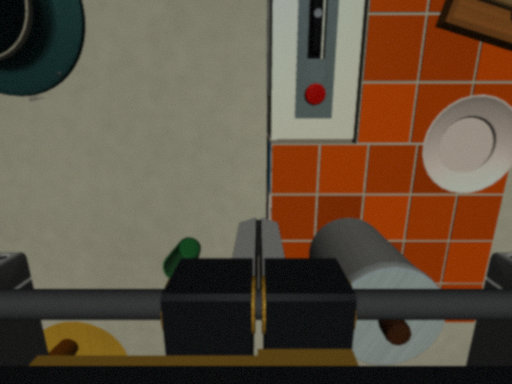

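Run:
```python
from h import *
s=robot.get_state();ci=robot.camera_info("wrist");R=np.array(s["tool_rot"]);p=np.array(s["ee_pos"])
K=np.array([[ci["fx"],0,ci["cx"]],[0,ci["fy"],ci["cy"]],[0,0,1]])
for x in(-.011,-.008,0,.008,.011):
  for z in(0,.01,.019,.03): print(x,z,cv2.projectPoints((p+R@[x,0,z])[None],ci["rvec"],ci["tvec"],K,None)[0].ravel().round(1))
print(R.round(3),s["opening"],s["force"],s["grasp_force"])
a=robot.grab_frame("wrist");cv2.imwrite("pics/w4.png",cv2.resize(a[190:384,130:390,::-1],None,fx=3,fy=3))
```

```text
-0.011 0 [258.5 235.3]
-0.011 0.01 [258.5 230.1]
-0.011 0.019 [258.5 225.8]
-0.011 0.03 [258.5 220.9]
-0.008 0 [258.5 231.5]
-0.008 0.01 [258.5 226.4]
-0.008 0.019 [258.5 222.2]
-0.008 0.03 [258.5 217.5]
0 0 [258.5 221.2]
0 0.01 [258.5 216.6]
0 0.019 [258.5 212.7]
0 0.03 [258.5 208.4]
0.008 0 [258.5 210.7]
0.008 0.01 [258.5 206.5]
0.008 0.019 [258.5 203. ]
0.008 0.03 [258.5 199.1]
0.011 0 [258.5 206.7]
0.011 0.01 [258.5 202.7]
0.011 0.019 [258.5 199.3]
0.011 0.03 [258.5 195.6]
[[-0.109  0.994 -0.001]
 [ 0.994  0.109  0.   ]
 [ 0.    -0.001 -1.   ]] 0.000548371023042788 [0.26700356 0.34539024 0.55726132] 0.0
```

View pics/w4.png

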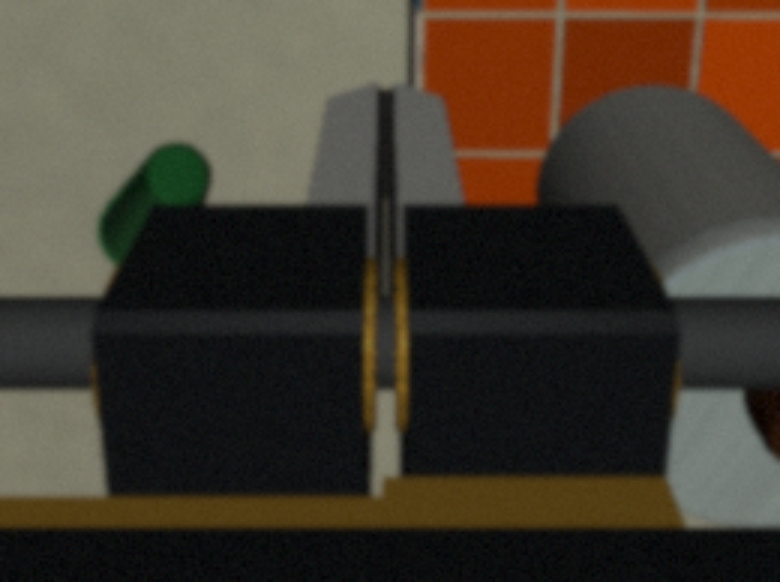

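The wrist view shows the fingertips at row ~219. A tip 19 mm ahead of the TCP should project near row 203. Both open and closed, the tips look about 38 mm shorter than the reported TCP implies, which fits the press meeting nothing. I'll check this by touch, pressing with force guarding.

Run:
```python
from h import *
th=.108;B=np.array([.5134,-.0935])
robot.move_ptp([*B,.235],R_of(th));robot.pause(.2)
f0=np.array(robot.get_state()["force"])
h=robot.move_linear([*B,.170],velocity=.025,threshold=1.6)
s=robot.get_state();print(h,s["ee_pos"],np.array(s["force"])-f0)
z=s["ee_pos"][2]
if h:
  for i in range(12):
    z-=.001;robot.move_linear([*B,z],velocity=.02)
    f=robot.get_state()["force"][2]-f0[2];print(round(z,4),round(f,2))
    if f>6.8:break
robot.move_linear([*B,.26],velocity=.15)
robot.gripper_to(.094)
robot.move_ptp([.46,-.02,.34],R_of(th))
ci=robot.camera_info("wrist");a=robot.grab_frame("wrist");print(robot.get_state()["time"])
np.save("w5.npy",a);cv2.imwrite("pics/w5.png",a[...,::-1])
```

```text
True [ 0.51324118 -0.09349809  0.19435492] [-0.52062591 -0.19088029  0.17030516]
0.1934 1.32
0.1924 3.78
0.1914 4.23
0.1904 3.87
0.1894 4.24
0.1884 4.69
0.1874 5.34
0.1864 19.82
17.8833
```

View pics/w5.png

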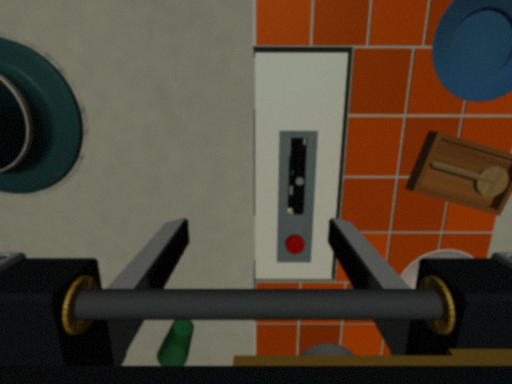

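Run:
```python
from h import *
a=np.load("w5.npy");ci=robot.camera_info("wrist")
for z in(.2,.224):print(z,ray(ci,(300,181),z))
for c in blobs(black(a)&(np.indices(a.shape[:2])[0]<230)&(abs(np.indices(a.shape[:2])[1]-297)<25),30):print(c[0],c[1],ray(ci,c[1],.224))
cv2.imwrite("pics/w6.png",cv2.resize(a[100:270,250:350,::-1],None,fx=3.5,fy=3.5))
```

```text
0.2 [ 0.50959008 -0.01593582  0.2       ]
0.224 [ 0.50546648 -0.01103628  0.224     ]
147 [297.  49.] [0.48304626 0.1214668  0.224     ]
1048 [296.76908397 174.38358779] [ 0.50082884 -0.00400824  0.224     ]
```

View pics/w6.png

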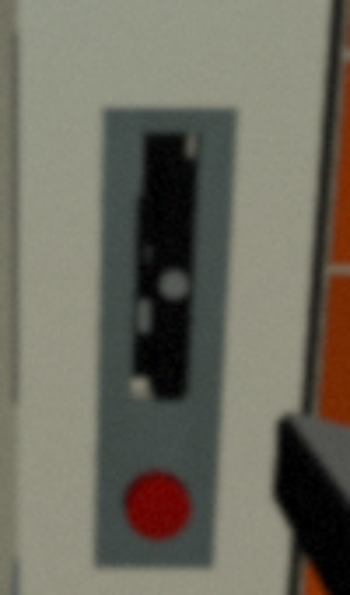

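The crop shows the bar popped up and shifted off its recess. Its pivot dot is at full-image (299,181), which gives an axis near (0.5045, -0.0095) at z 0.224. This agrees with the button minus 85 mm. Touch puts the real tips 15.5 mm above the reported ee_pos, so I'll plan with that.

Run:
```python
from h import *
th=.108;A=np.array([.5045,-.0095])
robot.gripper_to(.04)
robot.move_ptp([*A,.235],R_of(th));robot.pause(.2)
s=robot.get_state();f0=np.array(s["force"]);m0=np.array(s["moment"])
print(robot.move_linear([*A,.190],velocity=.06,threshold=4))
s=robot.get_state();print(s["ee_pos"],np.array(s["force"])-f0,s["time"])
robot.gripper_to(0.0)
robot.pause(.1);s=robot.get_state()
print(s["ee_pos"],s["opening"],s["grasp_force"],np.array(s["force"])-f0,np.array(s["moment"])-m0,s["time"])
np.savez("zero.npz",f0=f0,m0=m0)
```

```text
False
[ 0.50466944 -0.00956948  0.19023174] [-0.24650313 -0.20489588 -1.28577065] 20.4667
[ 0.50479542 -0.009454    0.19016404] 0.011859072257464486 30.00020205974579 [ 2.22319521 -0.53489863  0.93136679] [ 0.13177678 -0.62289257 -0.09377436] 21.1167
```

```bash
cat >> h.py <<'E'
def rd():
    z=np.load("zero.npz");f=[];m=[]
    for _ in range(3):
        s=robot.get_state();f.append(s["force"]);m.append(s["moment"]);robot.pause(.01)
    return np.mean(f,0)-z["f0"],np.mean(m,0)-z["m0"],s
E
python3 - <<'E'
from h import *
th=.108;p=np.array([.5045,-.0095,.190])
for t in(.1,.3,.5):
    robot.move_linear(p,velocity=.05,frame=R_of(th-t));f,m,s=rd()
    R=np.array(s["tool_rot"]);print(t,f.round(2),m.round(3),np.round(np.arctan2(R[1,1],R[0,1]),3),s["time"],s["opening"])
    if np.hypot(f[0],f[1])>5:break
E
```

```text
0.1 [3.52 0.29 1.19] [ 0.106 -0.849 -0.129] 0.011 21.3833 0.011684996404128995
0.3 [3.66 0.36 1.06] [ 0.137 -1.017 -0.139] -0.187 21.7583 0.011742995745306134
0.5 [4.74 0.69 0.79] [ 0.224 -1.163 -0.129] -0.386 22.1333 0.01178542251721982
```

Run:
```python
from h import *
th=.108;p=np.array([.5055,-.0095,.190])
for t in(.5,.65,.8,.88):
    robot.move_linear(p,velocity=.05,frame=R_of(th-t));f,m,s=rd()
    R=np.array(s["tool_rot"]);print(t,p.round(4),f.round(2),m.round(3),np.round(th-np.arctan2(R[1,1],R[0,1]),3),s["time"])
    if np.hypot(f[0],f[1])>6:break
    p[:2]+=2e-4*f[:2]
a=robot.grab_frame("scene");np.save("sc.npy",a);ci=robot.camera_info("wrist");a=robot.grab_frame("wrist");cv2.imwrite("pics/w7.png",a[...,::-1])
```

```text
0.5 [ 0.5055 -0.0095  0.19  ] [-3.15  2.1   0.89] [ 0.486  0.597 -0.061] 0.498 22.4083
0.65 [ 0.5049 -0.0091  0.19  ] [ 0.17 -2.31  1.14] [-0.426 -0.07  -0.165] 0.646 22.7333
0.8 [ 0.5049 -0.0095  0.19  ] [-0.33  0.93  1.27] [ 0.277  0.08  -0.166] 0.794 23.0583
0.88 [ 0.5048 -0.0094  0.19  ] [-0.67 -0.18  1.26] [ 0.113  0.068 -0.101] 0.875 23.3333
```

View pics/w7.png

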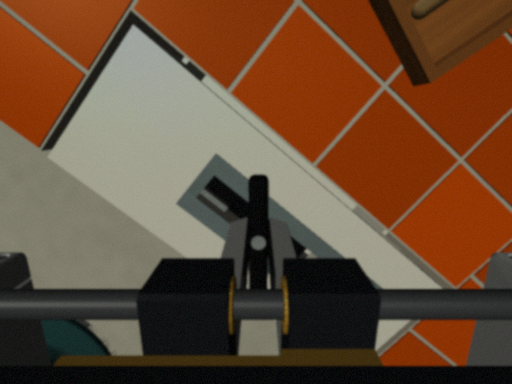

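The wrist view shows the bar, pivot at (258,243), turned with the gripper and diagonal to the recess. Next come fine steps, watching the moment.

Run:
```python
from h import *
th=.108;p=np.array([.5047,-.0094,.190]);t=.88;M=[]
while t<1.60:
    t+=.015
    robot.move_linear(p,velocity=.05,frame=R_of(th-t));f,m,s=rd()
    M.append(m[2]);b=np.median(M[:-2]) if len(M)>5 else -.145
    print(round(t,3),f.round(1)[:2],m[2].round(3),end=" | ")
    if np.hypot(f[0],f[1])>6: print("FORCE");break
    if abs(m[2]-b)>.10:
        robot.pause(.05);f,m,s=rd();print("chk",m[2].round(3))
        if abs(m[2]-b)>.10: break
    p[:2]+=1.5e-4*f[:2]
print(p,t,s["time"],robot.get_state()["time"])
```

```text
0.895 [0.8 0.1] 0.104 | chk 0.099
[ 0.5047 -0.0094  0.19  ] 0.895 23.7833 23.7917
```

```bash
cat > turn.py <<'E'
from h import *
import sys
th=.108;p=np.array([.5047,-.0094,.190]);t=float(sys.argv[1]);lim=float(sys.argv[2])
while t<1.60:
    t+=.015
    robot.move_linear(p,velocity=.05,frame=R_of(th-t));f,m,s=rd()
    R=np.array(s["tool_rot"])
    print(round(t,3),round(th-np.arctan2(R[1,1],R[0,1]),3),f.round(1)[:2],m[2].round(3),end=" | ")
    if np.hypot(f[0],f[1])>6: print("FORCE");break
    if m[2]>lim:
        robot.pause(.05);f,m,s=rd();print("chk",m[2].round(3))
        if m[2]>lim: break
    p[:2]+=1.5e-4*f[:2]
print(p,t,robot.get_state()["time"])
E
python3 turn.py .895 .25
```

```text
0.91 0.91 [1.4 0.5] 0.082 | 0.925 0.925 [-0.3 -0.1] 0.069 | 0.94 0.94 [-0.5 -0.2] 0.107 | 0.955 0.955 [-0.  -0.3] 0.086 | 0.97 0.97 [-0.2  0.4] 0.118 | 0.985 0.985 [ 0.3 -0. ] 0.104 | 1.0 1.0 [ 0.1 -0.2] 0.088 | 1.015 1.015 [-0.2  0. ] 0.089 | 1.03 1.03 [ 0.3 -0.4] 0.11 | 1.045 1.045 [-0.   0.8] 0.077 | 1.06 1.06 [-0.7  0.3] 0.125 | 1.075 1.075 [ 0.3 -0.8] 0.099 | 1.09 1.09 [0.2 0.6] 0.101 | 1.105 1.105 [-0.1 -0.6] 0.088 | 1.12 1.12 [0.  0.1] 0.102 | 1.135 1.135 [-0.1  0.1] 0.123 | 1.15 1.15 [ 0.4 -0.3] 0.108 | 1.165 1.165 [-0.8  0.3] 0.088 | 1.18 1.18 [0.6 0.5] 0.104 | 1.195 1.195 [-0.3  0.1] 0.109 | 1.21 1.21 [ 0.1 -0.7] 0.152 | 1.225 1.225 [-0.4 -0.1] 0.229 | 1.24 1.24 [-0.2  0.6] 0.292 | chk 0.33
[ 0.50470009 -0.00936736  0.19      ] 1.2399999999999984 30.1917
```

```bash
cat > pull.py <<'E'
from h import *
from scipy.spatial.transform import Rotation as Ro
import sys
th=.108;t=1.235;p0=np.array([.5047,-.0094,.190])
cx=np.array([np.cos(th),np.sin(th),0]);cy=np.array([-np.sin(th),np.cos(th),0])
H=np.array([p0[0],p0[1],0])-.042*cx;H[2]=.02
def pose(a):
    Q=Ro.from_rotvec(-a*cy).as_matrix();return H+Q@(p0-H),Q@R_of(th-t)
E
python3 - <<'E'
from pull import *
for a in(.16,.33):
    P,R=pose(a);q=robot.ik(P,R);print(a,P.round(3),None if q is None else np.round(q,2))
P,R=pose(0);robot.move_linear(P,velocity=.05,frame=R);f,m,s=rd();print(f.round(2),m.round(3))
for a in(.006,.012,.018,.024,.03,.04):
    P,R=pose(a);robot.move_linear(P,velocity=.03,frame=R);f,m,s=rd()
    print(a,f.round(2),(f@cx).round(2),m.round(3),s["opening"].__round__(4),s["time"])
    if f@cx>9.5:print("HI");break
E
```

```text
0.16 [ 0.477 -0.012  0.195] [-1.21  0.08  1.24  2.11 -0.13  0.85 -1.02]
0.33 [ 0.448 -0.016  0.194] [-0.89 -0.21  0.8   2.29  0.22  0.67 -1.36]
[0.04 1.56 1.63] [0.502 0.053 0.245]
0.006 [ 4.91  1.52 -2.32] 5.05 [ 0.418 -1.084  0.226] 0.0118 30.7333
0.012 [ 5.09  1.41 -2.15] 5.21 [ 0.392 -1.054  0.239] 0.0115 31.0083
0.018 [ 5.24  1.09 -2.9 ] 5.33 [ 0.368 -1.131  0.239] 0.0117 31.2833
0.024 [ 5.58  1.15 -3.06] 5.67 [ 0.376 -1.16   0.193] 0.0118 31.5583
0.03 [ 5.29  1.37 -3.37] 5.41 [ 0.36  -1.144  0.171] 0.0117 31.8333
0.04 [ 4.71  1.11 -2.87] 4.8 [ 0.319 -0.926  0.131] 0.0119 32.1083
```

Run:
```python
from pull import *
print(np.round(robot.get_state()["qpos"],2))
for a in list(np.arange(.07,.301,.03))+list(np.arange(.306,.345,.005)):
    P,R=pose(a)
    try: robot.move_linear(P,velocity=.05 if a<.3 else .02,frame=R)
    except robot.PlanningError as e: print("plan",a,e);break
    f,m,s=rd();print(round(a,3),f.round(1),(f@cx).round(1),m.round(2),round(s["time"],1))
    if f@cx>13:print("HI");break
print(np.round(robot.get_state()["qpos"],2))
ci=robot.camera_info("scene");a=robot.grab_frame("scene");cv2.imwrite("pics/s2.png",cv2.resize(a[60:270,150:350,::-1],None,fx=2.8,fy=2.8))
```

```text
[-1.04  0.34  1.21  1.98 -0.39  1.03 -0.79]
0.07 [-1.7 -0.3  1.5] -1.7 [0.05 0.5  0.12] 32.4
0.1 [-3.7  0.5  0.5] -3.6 [0.07 0.83 0.12] 32.7
0.13 [-4.1  0.8  0.5] -4.0 [0.18 1.04 0.14] 33.0
0.16 [-5.4  0.9  0.3] -5.3 [0.22 1.25 0.14] 33.2
0.19 [-4.7  1.6  0.5] -4.5 [0.44 1.23 0.18] 33.5
0.22 [-4.8  4.   0. ] -4.3 [0.98 1.25 0.32] 33.8
0.25 [-6.4  5.3 -0.1] -5.8 [1.25 1.47 0.4 ] 34.1
0.28 [-5.8  6.6 -0.4] -5.0 [1.42 1.5  0.49] 34.4
0.306 [-0.9  6.7 -0.1] -0.2 [1.53 0.51 0.57] 34.8
0.311 [ 1.6  6.6 -2. ] 2.3 [1.49 0.08 0.54] 35.1
0.316 [ 2.1  6.5 -3.2] 2.8 [1.5  0.   0.56] 35.4
0.321 [ 2.3  7.1 -2.4] 3.1 [ 1.56 -0.    0.59] 35.6
0.326 [ 14.1   7.1 -13.7] 14.8 [ 1.63 -1.68  0.56] 35.9
HI
[-1.07 -0.26  0.95  2.29  0.34  0.7  -1.46]
```

View pics/s2.png

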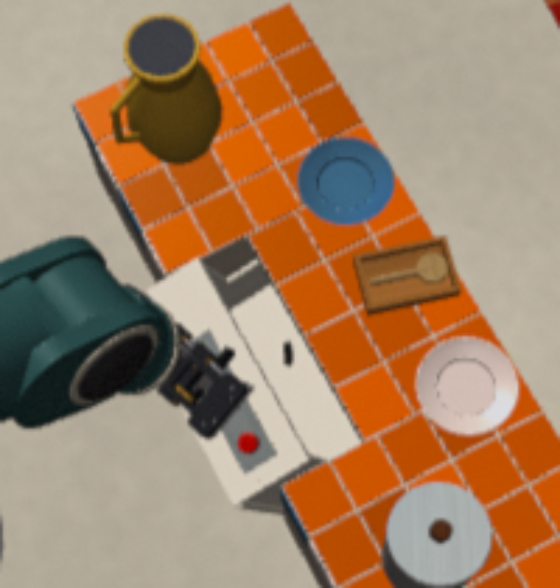

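The scene view shows the bin tilted out, with the gripper on the bar at crop (215,390), and the other items where they were. The end stop was felt at about 0.325 rad, so I'll release and retreat along the tool axis.

Run:
```python
from pull import *
P,R=pose(.3225);robot.move_linear(P,velocity=.02,frame=R);f,m,s=rd();print(f.round(1),m.round(2))
robot.gripper_to(.04);robot.pause(.2);f,m,s=rd();print(f.round(1),m.round(2))
P=np.array(s["ee_pos"]);robot.move_linear(P-.10*np.array(s["tool_rot"])[:,2],velocity=.08)
f,m,s=rd();print(f.round(1),s["ee_pos"],s["time"])
p=np.array(s["ee_pos"]);robot.move_linear([p[0]-.03,p[1]+.12,.45],velocity=.2)
robot.pause(.3)
for n in("scene","wrist"):
    cv2.imwrite(f"pics/e_{n}.png",robot.grab_frame(n)[...,::-1])
a=cv2.imread("pics/e_scene.png");cv2.imwrite("pics/e.png",cv2.resize(a[40:340,140:390],None,fx=2,fy=2));print(robot.get_state()["time"])
```

```text
[ 2.   6.7 -1.9] [1.51 0.01 0.57]
[-0.2 -0.4 -0.7] [-0.03  0.36 -0.02]
[-0.6  0.1 -0.9] [ 0.41736496 -0.01880382  0.28916899] 38.5167
40.0917
```

View pics/e.png

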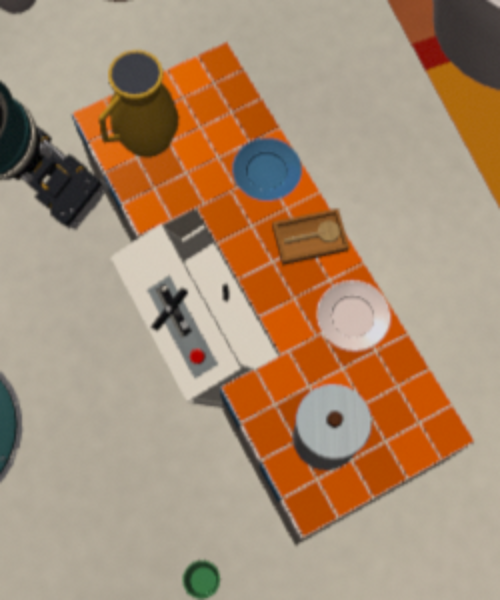

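The final view shows the bin out and the handle turned, with the gripper clear and everything else in place.

```bash
python3 -c "
from rig import robot
print(robot.sign_off())"
```

```text
the job is handed in; nothing more can be done
None
```

The bin is tilted out to its end stop and released: the button was pressed, the handle turned about 1.22 rad to its stop with a gentle moment rise of about 0.2 N m, the other items look unmoved in the camera view, and the job was handed in at about 40 s.

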